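# Fit the kneading paddle on the kneader's splined shaft

## Task

Take the kneading paddle from the tray and fit it on the drive shaft that stands up in the kneader's pan. Keep hold of it while you press it lightly and rock it back and forth until its teeth drop into the shaft's, slide it fully home on the collar, then let go. Feel your way in gently, without forcing the teeth or the shaft, and leave the mugs undisturbed.

Things in the scene. Friction and masses are not known exactly. Their poses are not given: they have to be found in the camera images.
- kneader: Dough kneader, hood off, standing fixed on the steel table: white housing 260 x 270 mm and 87 mm high, on top a round shallow metal pan of 112 mm radius, its floor at 90 mm and its rim at 115 mm above the table. Origin: centre of the underside, on the shaft's axis; z up, its control panel faces its -x.
- shaft_seat (a point): Point on the shaft's axis on top of the dark steel collar (60 mm across, 94 mm above the table) on which the seated paddle rests; axes as the kneader's. The drive shaft does not yield up, down or sideways. Its braked gearbox lets it wind up only a little, like a spring of 2 N m per radian: once the teeth are in, turning on for more than 15 degrees strains them.
- paddle: Bare aluminium kneading paddle, 0.3 to 0.6 kg, 102 mm high, upright on the tray. Origin: centre of the underside, on the axis; z up. Round hub 48 mm in diameter up to 60 mm. Two arms reach 75 mm out along +y and -y, up to 30 mm high. Any final turn about z is right.
- tray: Blue canteen tray, fixed, 370 x 270 mm, rim 22 mm high, floor 5 mm thick. Origin: centre of the underside; x along its long side. The paddle stands on its floor.
- mug_a: White mug, 85 mm high, 72 mm across, on the tray. Origin: centre of the underside. Leave alone.
- mug_b: White mug like the other, on the tray. Origin: centre of the underside. Leave alone.
- shaft_tip (a point): Tip of the upright steel drive shaft, 50 mm above shaft_seat. From the collar up: 28 mm with six straight flat-topped teeth 60 degrees apart, 5.6 mm wide, 32 mm across the tips; then a plain pilot 21 mm in diameter, 12 mm long; then a 10 mm cone narrowing to 9 mm. The angle at which the teeth stand differs each time; this point's axes (as the kneader's) do not tell it.
- paddle_grip (a point): Middle of the paddle's flat-sided grip block, on its axis, 82 mm above its underside. The block stands from 60 to 102 mm high, 46 mm along the paddle's x and 26 mm along its y: pinch it across y.
- paddle_bore (a point): Mouth of the hub's bore, at the paddle's origin. Bore 35 mm wide, 56 mm deep; its lowest 28 mm carry six straight teeth 5 mm wide, tips on a 24 mm circle, one on the paddle's +x, the others every 60 degrees. They mesh half way (30 degrees) between the shaft's teeth, with about 4 degrees of play either way; until then the paddle stands on the shaft's teeth, 28 mm too high.

How it is judged:
On the way:
1. the paddle is fully home on the shaft while the gripper still holds it (z of paddle in the frame of shaft_seat below 0.003 m and horizontal distance between paddle and shaft_seat below 0.005 m and contact force between the fingers and paddle above 0.5 N), for 0.1 s.
At the end, for the whole second after the job is handed in: The paddle is released and at rest, upright (within 0.06 rad) on the shaft, its underside within 3 mm of the collar and its axis within 5 mm of the shaft's; it was still held when it came home (z of paddle in the frame of shaft_seat below 0.003 m and horizontal distance between paddle and shaft_seat below 0.005 m and angle between paddle's own z axis and vertical below 0.06 rad and linear speed of paddle below 0.02 m/s and contact force between the fingers and paddle below 0.05 N); the robot touches nothing.
It fails at once if the paddle is forced: more than 40 N between it and the kneader or its shaft (contact force between paddle and kneader above 40 N).
It fails at once if a mug is moved more than 30 mm (distance of any of mug_a, mug_b from where it was at the start of the episode above 0.03 m).
It fails at once if a mug is tipped (angle between any of mug_a, mug_b's own z axis and vertical above 0.5 rad).
It also fails if it takes over 64 s, if anything falls off the work surface, if the arm or the gripper's body presses on something with over 40 N, if the wrist force passes 120 N, or if a joint passes its speed limit or range.

## Robot

A 6-joint arm with a two-finger parallel gripper is mounted at the origin on the work surface. World frame = base frame: x ahead of the robot, y to its left, z up, the work surface at z = 0. Lengths are in m, angles in rad, forces in N, time in s.
With the tool pointing down it reaches from about 0.325 to 0.85 m from the base axis. Payload 15.5 kg.
Tool frame: the origin (TCP) lies at the very end of the fingers, on their centre line; the grasp point (between the pads) lies 19 mm behind it (arm.pinch_z is the y of the grasp point in the tool frame, in m); y points along the fingers, x is the direction in which the jaws open and shut, and the axes are right-handed (so a half turn about y gives the same grasp; the last joint's range is limited). The gripper opens to 91 mm and grips with 3 to 60 N. Pads are 32 mm wide; open, the fingers measure 118 mm over their backs; the gripper's body (76 mm by 178 mm) begins 60 mm behind the grasp point.
Start: joints at [1.095, 0.494, 1.345, -0, 1.302, -0.096], TCP at [0.232, 0.58, 0.214] pointing down, gripper open.
Joint ranges: [-2.91, 2.91], [-0.82, 2.16], [0.22, 2.67], [-1.22, 4.37], [0.12, 2.79], [-3.08, 3.08]. Speed limits (rad/s): [1.89, 1.89, 2.57, 3.01, 3.01, 3.01].

## Interface

Orientations are given as a rotation vector (axis times angle).
In Python, from bench import arm gives the robot as it stands.
- The arm moves only by the shell command python3 -m handwheel 'ROWS' [OPENING]. ROWS is JSON, a list that holds one entry, the list of rows, each a list of 4 numbers: the shift along the tool's x, y, z in units of 25 mm (1.0 is 25 mm), then the turn about the tool's y in units of 4 degrees (1.0 is 4 degrees). In form: [[[x, y, z, yaw], ...]]. A call has 1 to 12 rows; each row shifts and turns the commanded pose from where the row before left it, along the tool's axes as they then stand; what a row does not reach is not made up. A row lasts 1/12 s, in which the tool goes at most 41.7 mm and 7.16 degrees, less where a joint would pass 70% of its speed; a pose out of reach is approached as far as the arm can. A call with a number of a shift or a turn outside -1 to 1 is refused whole. A call with a gripper value outside its range is refused whole. OPENING is the closure, from 0 (fully open) to 1 (shut), set as the call begins (- or left out, the last holds). The fingers move at their own pace and stop on an object; the grip force is fixed at half the most. Time passes only in rows, so rows that do not move let the fingers close. It gives the time, the measured TCP pose, the force and the opening at its end, in the units of the state.
- arm.observe(): the state, without advancing time (a new reading comes with each control period).
- arm.camera(name): name is "scene" or "top" or "wrist"; returns a dict with "color" (400x640x3 uint8, red, green, blue), "fov_y" (degrees; the focal length in pixels is half the picture's height over the tangent of half this angle, whatever the lens; pixels are square), "cx", "cy" (the principal point, pixels), "T" (4x4, takes a point from camera to world coordinates); the wrist camera has in their place "mount" (4x4, takes a point from camera to tool coordinates, whose origin is the TCP and whose axes are the tool frame's). Camera axes: x right, y down, z forward; pixel columns grow to the right and rows downward; lengths in m; the calibration is good to about 2 mm. A picture is of the moment at which its call begins: read the wrist's pose just before it. There is no depth.
- arm.hand_in(): hands the job in, once; it reports no verdict.
Trained networks look in the newest picture that a camera, given by its name, has taken for a name from the list of things; names that differ only in an ending like _2 or _b are one class to them, and where a whole thing is asked for, a point or a joint stands for the part that bears it (a point fixed in the world has none). Each returns a list of dicts, best first, with "confidence" (0 to 1); they miss things now and then, are a little off and sometimes report something else, mostly with a low value. They report only what shows in the picture. A call takes as long as a camera call.
- arm.silhouettes(camera, label): "pixels" (400x640 bool, what is visible of it) and "xy" ([column, row] in pixels, amid what is visible of it).
The state is a dict: "time_s": time; "joint_pos": joint angles; "qvel": joint speeds; "tau": joint torques, N m; "tcp_pos": TCP position; "ee_rot": TCP orientation; "contact_force": force on the tool from outside, world axes, zero at the start; "moment": the same for the moment, N m; "gripper_width": finger opening in m.
Only numpy, scipy, OpenCV 4.12 (cv2) and the standard library are available. Lean on these libraries where they do the work, as an engineer would, in place of code of your own. Each camera call takes 0.05 s, during which the arm holds its last target.

## Working session

There is one attempt and no reset: what is moved stays moved. The work goes in short steps, Python scripts to look and compute and a shell command to move; the robot and the scene stay as the last step left them, time stands still between calls to the robot, and variables do not carry over. Pictures are saved under pics/ and viewed, and the job is handed in when it is done.

```bash
ls; mkdir -p pics; python3 - <<'E'
from bench import arm
import cv2,numpy as np
print(arm.observe(), arm.pinch_z)
for n in ["scene","top","wrist"]:
    c=arm.camera(n); cv2.imwrite(f"pics/{n}0.png",c["color"][:,:,::-1])
    print(n,c["fov_y"],c["cx"],c["cy"],c.get("T"),c.get("mount"))
E
```

```text
pics
{'time_s': 0.0, 'joint_pos': array([ 1.09450712e+00,  4.94161837e-01,  1.34611552e+00,  3.70724652e-05,
        1.30253735e+00, -9.55160321e-02]), 'qvel': array([-0.00111723,  0.00011142,  0.0008929 , -0.0003686 , -0.00082728,
        0.00050274]), 'tau': array([ 2.44880313e-03, -8.78820777e+01, -3.81863129e+01,  7.07650208e-02,
        5.32105006e-02, -1.74339220e-04]), 'tcp_pos': array([0.23209209, 0.57989609, 0.21335684]), 'ee_rot': array([-1.36618698, -0.92347021,  0.92526756]), 'contact_force': array([ 0.01224425, -0.02645527,  0.77321044]), 'moment': array([ 0.01982709,  0.0316087 , -0.03672165]), 'gripper_width': 0.0914490712520221} -0.0188
scene 56.725694633965645 321.9821726675921 198.63218860549824 [[ 0.59562589  0.45560863 -0.66155164  1.19821244]
 [ 0.80326095 -0.33652237  0.49145146 -0.42107559]
 [ 0.0012826  -0.82411982 -0.56641405  0.61993528]
 [ 0.          0.          0.          1.        ]] None
top 54.6173894139901 321.21912431026465 198.3373086156232 [[-0.03977814 -0.97165581  0.23302938  0.37474938]
 [-0.99920756  0.0390075  -0.00791641  0.01726387]
 [-0.00139787 -0.23315962 -0.97243747  1.02777196]
 [ 0.          0.          0.          1.        ]] None
wrist 67.34940893510317 321.7009586423576 198.70678365874068 None [[ 9.99999368e-01  7.11757384e-04 -8.70841485e-04  1.25962969e-04]
 [ 1.01249836e-03 -2.32574075e-01  9.72578159e-01 -1.70641457e-01]
 [ 4.89704533e-04 -9.72578425e-01 -2.32574648e-01  6.48811141e-02]
 [ 0.00000000e+00  0.00000000e+00  0.00000000e+00  1.00000000e+00]]
```

View pics/scene0.png

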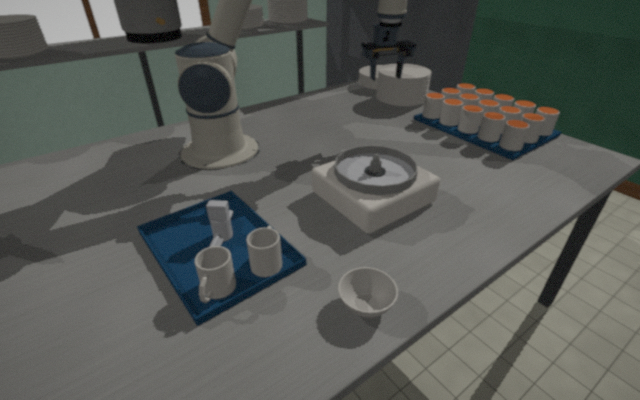

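View pics/top0.png

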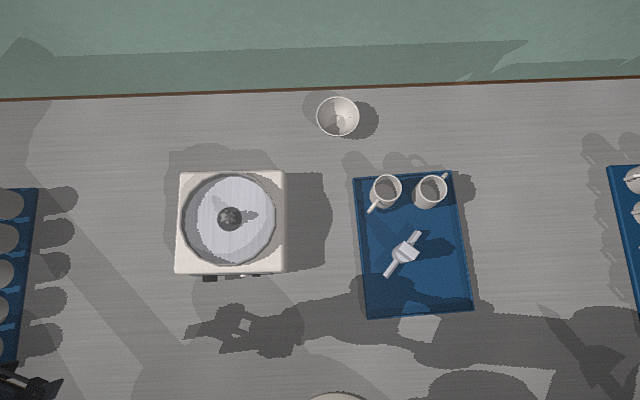

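View pics/wrist0.png

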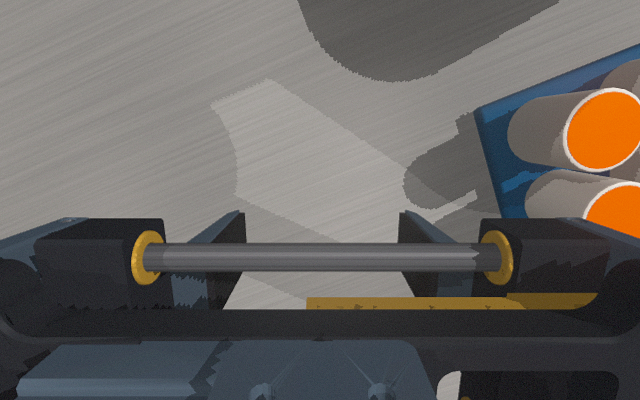

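```bash
cat > h.py <<'E'
from bench import arm
import cv2,numpy as np
from scipy.spatial.transform import Rotation as R
def cam(n):
    s=arm.observe(); c=arm.camera(n)
    if n=="wrist":
        T=np.eye(4);T[:3,:3]=R.from_rotvec(s["ee_rot"]).as_matrix();T[:3,3]=s["tcp_pos"]
        c["T"]=T@c["mount"]
    c["f"]=200/np.tan(np.radians(c["fov_y"]/2)); return c
def toz(c,uv,z):
    d=c["T"][:3,:3]@np.array([(uv[0]-c["cx"])/c["f"],(uv[1]-c["cy"])/c["f"],1]); o=c["T"][:3,3]
    return o+d*(z-o[2])/d[2]
def proj(c,p):
    q=c["T"][:3,:3].T@(np.asarray(p,float)-c["T"][:3,3]); return np.array([c["cx"]+c["f"]*q[0]/q[2],c["cy"]+c["f"]*q[1]/q[2]])
def crop(c,name,u0,v0,u1,v1):
    im=c["color"][v0:v1,u0:u1,::-1]; k=min(800//(u1-u0),600//(v1-v0)); cv2.imwrite(name,cv2.resize(im,None,fx=k,fy=k,interpolation=cv2.INTER_CUBIC)); print(name,"scale",k)
E
python3 - <<'E'
from h import *
for n in ["top","scene"]:
    c=cam(n)
    for l in ["paddle","paddle_grip","mug_a","kneader","shaft_tip","tray"]:
        for o in arm.silhouettes(n,l):
            print(n,l,round(o["confidence"],2),np.round(o["xy"],1),o["pixels"].sum())
    if n=="top":
        crop(c,"pics/tp.png",350,160,480,320); crop(c,"pics/tk.png",170,160,300,290)
    else: crop(c,"pics/sp.png",130,180,310,310); crop(c,"pics/sk.png",300,130,450,240)
E
```

```text
top paddle 0.84 [403.3 254.5] 624
top paddle_grip 0.72 [404.7 253.2] 676
top paddle_grip 0.6 [385.6 193.4] 857
top mug_a 0.75 [429.2 189.9] 939
top mug_a 0.57 [388.2 192.2] 921
top kneader 0.66 [232.6 222.2] 11578
top shaft_tip 0.58 [233.5 223.1] 11634
top tray 0.62 [412.7 257.2] 12396
pics/tp.png scale 3
pics/tk.png scale 4
scene paddle 0.95 [219.5 221.5] 945
scene paddle_grip 0.79 [218.5 223.4] 894
scene paddle_grip 0.37 [265.8 251.1] 1499
scene mug_a 0.79 [266.3 250.2] 1492
scene mug_a 0.74 [212.7 270.1] 1733
scene mug_a 0.67 [218.2 221.1] 890
scene kneader 0.84 [375.9 184.3] 7429
scene shaft_tip 0.75 [373.5 184.2] 7396
scene tray 0.93 [200.8 247.8] 8576
pics/sp.png scale 4
pics/sk.png scale 5
```

View pics/tp.png

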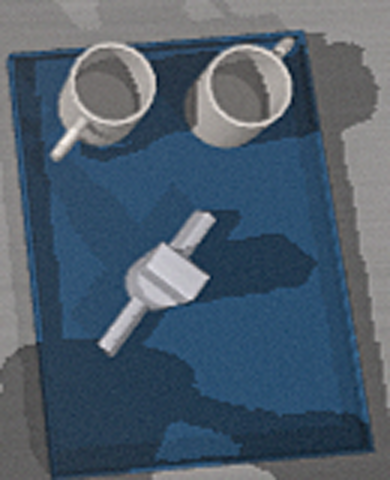

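View pics/tk.png

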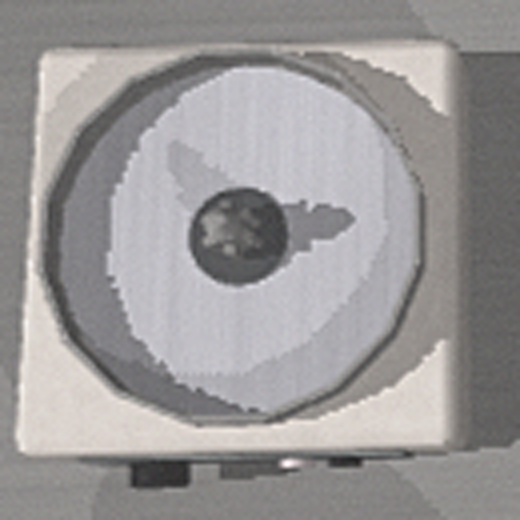

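View pics/sp.png

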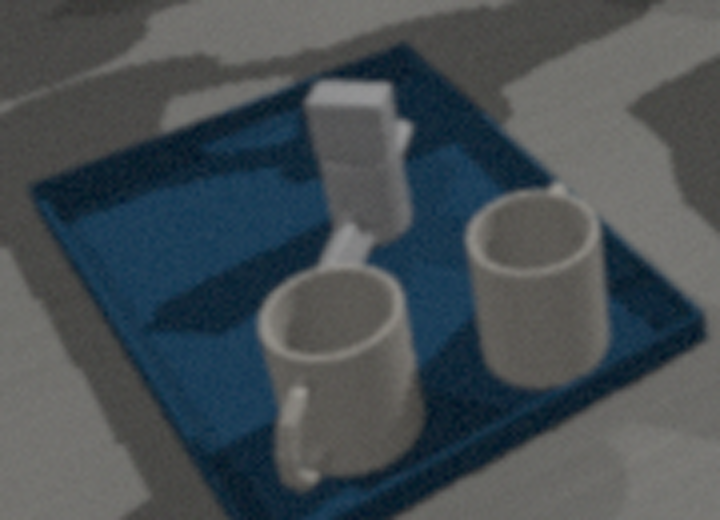

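View pics/sk.png

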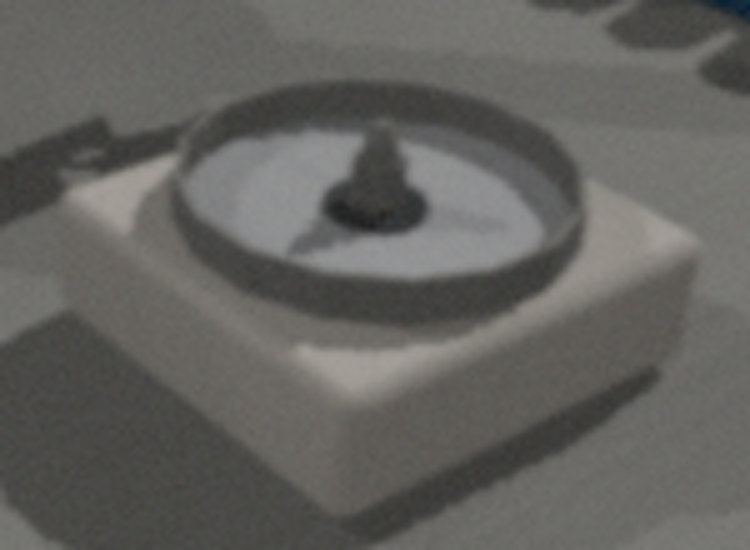

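```bash
python3 - <<'E'
from h import *
c=cam("top"); 
print("collar",toz(c,(229.75,219),.094))
a=toz(c,(350+205/3,160+215/3),.035);b=toz(c,(350+108/3,160+350/3),.035)
print(a,b,(a+b)/2,np.linalg.norm(a-b),np.degrees(np.arctan2(a[1]-b[1],a[0]-b[0])))
for m in [(108,80),(248,82)]: print("mug",toz(c,(350+m[0]/3,160+m[1]/3),.09))
u0,v0,u1,v1=375,225,430,285
im=cv2.resize(c["color"][v0:v1,u0:u1,::-1],None,fx=10,fy=10,interpolation=cv2.INTER_CUBIC); cv2.imwrite("pics/pz.png",im)
u0,v0,u1,v1=205,195,255,245
im=cv2.resize(c["color"][v0:v1,u0:u1,::-1],None,fx=12,fy=12,interpolation=cv2.INTER_CUBIC); cv2.imwrite("pics/kz.png",im)
E
```

```text
collar [0.55551133 0.23551548 0.094     ]
[ 0.51418881 -0.23779261  0.035     ] [ 0.40384592 -0.14544072  0.035     ] [ 0.45901737 -0.19161667  0.035     ] 0.1438903188077444 -39.927771541509955
mug [ 0.62302209 -0.15385085  0.09      ]
mug [ 0.61660134 -0.27052262  0.09      ]
```

View pics/pz.png

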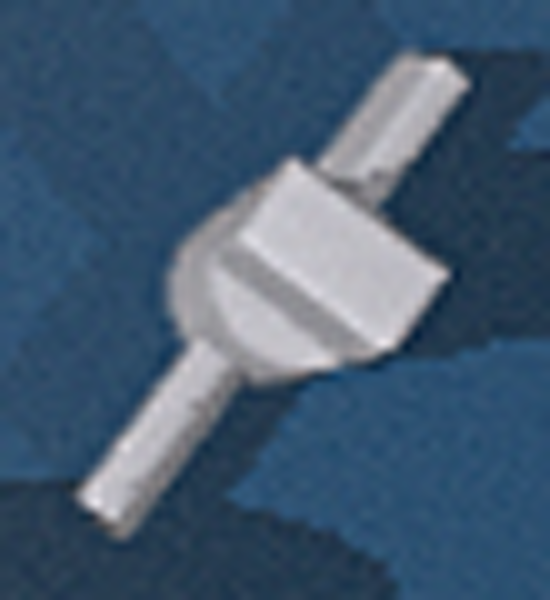

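View pics/kz.png

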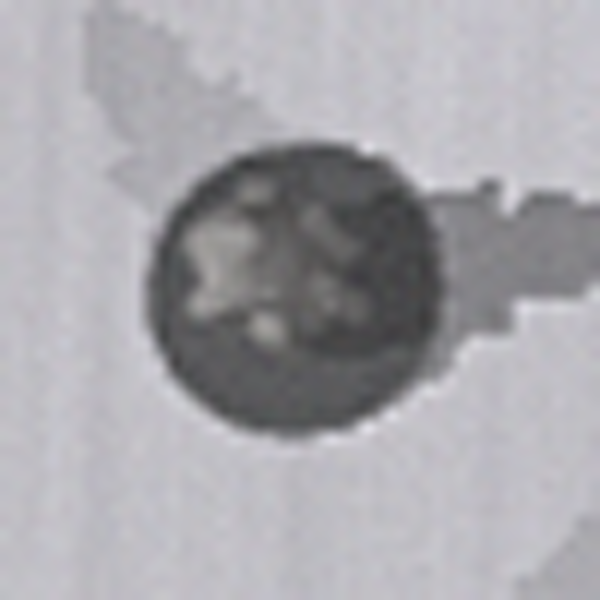

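```bash
python3 - <<'E'
from h import *
c=cam("top"); 
P=np.array([toz(c,(375+u/10-.0,225+v/10),.107) for u,v in [(292,160),(452,272),(392,350),(240,243)]])
print(P,P.mean(0))
for i in range(4):
    d=P[(i+1)%4]-P[i]; print(np.linalg.norm(d),np.degrees(np.arctan2(d[1],d[0])))
# arms from pz
for e in [(440,75),(102,518)]: print(toz(c,(375+e[0]/10,225+e[1]/10),.03))
print("collar",toz(c,(205+294/12,195+289/12),.094))
s=arm.observe(); M=R.from_rotvec(s["ee_rot"]).as_matrix(); print(M.round(3))
# tooth angles at z=.122 top of teeth
o=toz(c,(205+294/12,195+289/12),.094)
for e in [(258,190),(325,225),(340,300),(265,330),(205,300),(205,240)]:
    q=toz(c,(205+e[0]/12,195+e[1]/12),.122)-o; print(np.linalg.norm(q[:2]),np.degrees(np.arctan2(q[1],q[0])))
E
```

```text
[[ 0.48310177 -0.18348586  0.107     ]
 [ 0.45512899 -0.21890129  0.107     ]
 [ 0.4374793  -0.2029804   0.107     ]
 [ 0.46394837 -0.16941362  0.107     ]] [ 0.45991461 -0.19369529  0.107     ]
0.04513013119219764 -128.303346037399
0.023769443901405268 137.9479976325591
0.04274740372690037 51.74247218064836
0.023767224061149526 -36.305186044116155
[ 0.51265151 -0.24059021  0.03      ]
[ 0.40374341 -0.14421571  0.03      ]
collar [0.55532839 0.23612413 0.094     ]
[[ 0.372 -0.    -0.928]
 [ 0.928  0.     0.372]
 [ 0.    -1.     0.   ]]
0.01492220252782096 3.469694205369551
0.014469269189349595 -59.88704047600773
0.017609173278557846 -116.98930734673527
0.013453321460492157 -175.88911831369754
0.012996829285553152 122.18129186875834
0.01237527106448975 65.26769044115323
```

```bash
cat >> h.py <<'E'
def plan(dst,x_ang,n=None,z=None):
    """rows from now to TCP xy dst, tool x at world angle x_ang(deg), tool assumed down"""
    s=arm.observe(); M=R.from_rotvec(s["ee_rot"]).as_matrix(); a=np.degrees(np.arctan2(M[1,0],M[0,0]))
    p=s["tcp_pos"]; d=np.array([dst[0]-p[0],dst[1]-p[1]]); dz=0 if z is None else z-p[2]
    t=((a-x_ang+180)%360-180)/4
    if n is None: n=int(np.ceil(max(np.hypot(*d)/.025,abs(t),abs(dz)/.025,1)))
    out=[]
    for k in range(n):
        th=np.radians(a-4*t*k/n); u=np.array([np.cos(th),np.sin(th)]); w=np.array([-np.sin(th),np.cos(th)])
        out.append([round(float(v),2)+0.0 for v in (d@u/n/.025,-dz/n/.025,d@w/n/.025,t/n)])
    print("x ang",round(a,2),"pos",p.round(4),"rows",n)
    for i in range(0,n,12): print("[["+",".join("[%g,%g,%g,%g]"%tuple(r) for r in out[i:i+12])+"]]")
E
python3 -c "
from h import *
plan((.51,.182),-40)"
```

```text
x ang 68.18 pos [0.2323 0.5802 0.2139] rows 28
[[[-0.38,0,-0.58,0.97],[-0.34,0,-0.6,0.97],[-0.3,0,-0.63,0.97],[-0.26,0,-0.64,0.97],[-0.21,0,-0.66,0.97],[-0.17,0,-0.67,0.97],[-0.12,0,-0.68,0.97],[-0.08,0,-0.69,0.97],[-0.03,0,-0.69,0.97],[0.02,0,-0.69,0.97],[0.06,0,-0.69,0.97],[0.11,0,-0.68,0.97]]]
[[[0.16,0,-0.68,0.97],[0.2,0,-0.66,0.97],[0.25,0,-0.65,0.97],[0.29,0,-0.63,0.97],[0.33,0,-0.61,0.97],[0.37,0,-0.59,0.97],[0.41,0,-0.56,0.97],[0.45,0,-0.53,0.97],[0.48,0,-0.5,0.97],[0.51,0,-0.47,0.97],[0.54,0,-0.43,0.97],[0.57,0,-0.39,0.97]]]
[[[0.6,0,-0.35,0.97],[0.62,0,-0.31,0.97],[0.64,0,-0.27,0.97],[0.66,0,-0.23,0.97]]]
```

```bash
python3 -m handwheel '[[[-0.38,0,-0.58,0.97],[-0.34,0,-0.6,0.97],[-0.3,0,-0.63,0.97],[-0.26,0,-0.64,0.97],[-0.21,0,-0.66,0.97],[-0.17,0,-0.67,0.97],[-0.12,0,-0.68,0.97],[-0.08,0,-0.69,0.97],[-0.03,0,-0.69,0.97],[0.02,0,-0.69,0.97],[0.06,0,-0.69,0.97],[0.11,0,-0.68,0.97]]]' 0
python3 -m handwheel '[[[0.16,0,-0.68,0.97],[0.2,0,-0.66,0.97],[0.25,0,-0.65,0.97],[0.29,0,-0.63,0.97],[0.33,0,-0.61,0.97],[0.37,0,-0.59,0.97],[0.41,0,-0.56,0.97],[0.45,0,-0.53,0.97],[0.48,0,-0.5,0.97],[0.51,0,-0.47,0.97],[0.54,0,-0.43,0.97],[0.57,0,-0.39,0.97]]]'
python3 -m handwheel '[[[0.6,0,-0.35,0.97],[0.62,0,-0.31,0.97],[0.64,0,-0.27,0.97],[0.66,0,-0.23,0.97],[0,0,0,0],[0,0,0,0]]]'
python3 - <<'E'
from h import *
s=arm.observe();print(s["tcp_pos"],s["joint_pos"])
c=cam("wrist"); cv2.imwrite("pics/w1.png",c["color"][:,:,::-1])
print(proj(c,(.5553,.2361,.094)),proj(c,(.5553,.2361,.122)),c["T"][:3,3])
plan((.459,-.193),-40)
E
```

```text
time_s: 1.95
tcp_pos: [0.3509, 0.4089, 0.214]
ee_rot: [-1.551, -0.294, 0.293]
contact_force: [-0.1, -0.1, -0.2]
gripper_width: 0.091
time_s: 2.95
tcp_pos: [0.4689, 0.2375, 0.214]
ee_rot: [-1.543, 0.344, -0.344]
contact_force: [-0.4, 0.1, -0.2]
gripper_width: 0.0909
time_s: 3.45
tcp_pos: [0.5082, 0.1804, 0.2139]
ee_rot: [-1.499, 0.553, -0.553]
contact_force: [-1.0, 0.0, -0.5]
gripper_width: 0.0912
[0.50821446 0.18037062 0.21390585] [2.30267156e-01 3.73393565e-01 1.55725535e+00 4.89304597e-05
 1.21092436e+00 9.37094935e-01]
[321.0809193 118.0981514] [321.01474688 117.19491405] [0.55077516 0.22990903 0.38454992]
x ang -40.42 pos [0.5078 0.1809 0.2139] rows 16
[[[0.51,0,-0.79,-0.01],[0.51,0,-0.79,-0.01],[0.51,0,-0.79,-0.01],[0.51,0,-0.79,-0.01],[0.51,0,-0.79,-0.01],[0.51,0,-0.79,-0.01],[0.51,0,-0.79,-0.01],[0.51,0,-0.79,-0.01],[0.51,0,-0.79,-0.01],[0.51,0,-0.79,-0.01],[0.51,0,-0.79,-0.01],[0.51,0,-0.79,-0.01]]]
[[[0.51,0,-0.79,-0.01],[0.51,0,-0.79,-0.01],[0.51,0,-0.79,-0.01],[0.51,0,-0.79,-0.01]]]
```

View pics/w1.png

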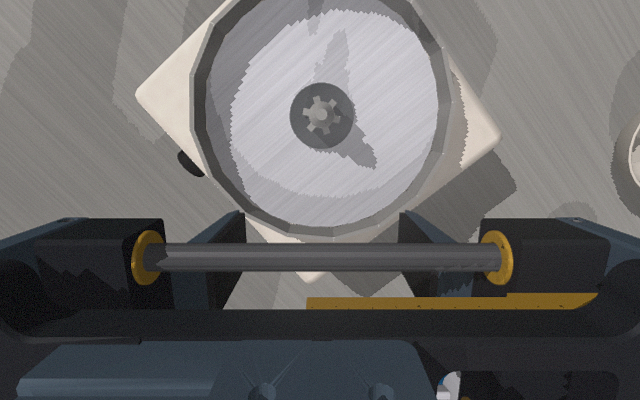

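```bash
python3 - <<'E'
import cv2
im=cv2.imread("pics/w1.png")[75:155,281:361]; cv2.imwrite("pics/w1z.png",cv2.resize(im,None,fx=7,fy=7,interpolation=cv2.INTER_CUBIC))
E
```

```text
(no output)
```

View pics/w1z.png

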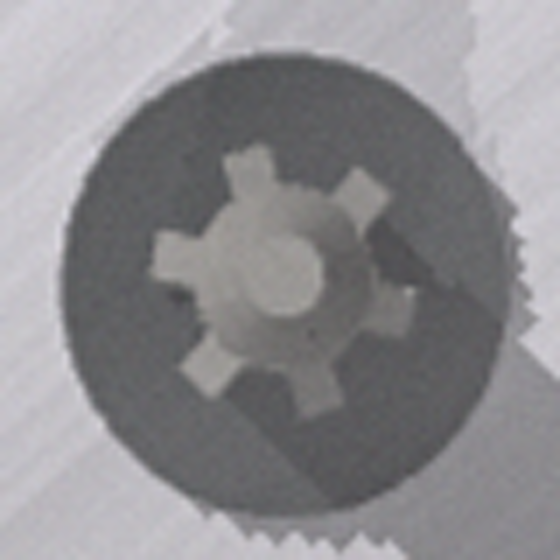

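```bash
python3 - <<'E'
from h import *
c=cam("wrist")
pts=[(249,150),(376,180),(412,317),(320,413),(192,382),(155,258)]
P=np.array([toz(c,(281+u/7,75+v/7),.122)[:2] for u,v in pts]); o=P.mean(0)
print(o); 
for q in P-o: print(np.linalg.norm(q),np.degrees(np.arctan2(q[1],q[0]))%60)
C=np.array([toz(c,(281+u/7,75+v/7),.094)[:2] for u,v in [(284,55),(284,515),(62,283),(505,283)]]);print(C, C.mean(0), (C[2]+C[3])/2)
print(toz(c,(281+284/7,75+276/7),.144))
E
```

```text
[0.55597015 0.23737874]
0.015938256930513 4.703315936278557
0.01624886873602976 7.15450680825697
0.015941140791510964 5.786344100510263
0.0157830294758533 5.792602940359288
0.016028502124095706 5.276673502476626
0.015793217551479395 8.457818790502728
[[0.57523082 0.2600285 ]
 [0.53686591 0.21495348]
 [0.53414807 0.25742468]
 [0.57912689 0.21914899]] [0.55634292 0.23788891] [0.55663748 0.23828684]
[0.55607438 0.23747512 0.144     ]
```

```bash
python3 -c "
from h import *
plan((.414,-.247),-40)" | head -3
```

```text
x ang -40.39 pos [0.5076 0.1812 0.2139] rows 18
[[[0.46,0,-0.86,-0.01],[0.46,0,-0.86,-0.01],[0.46,0,-0.86,-0.01],[0.46,0,-0.86,-0.01],[0.46,0,-0.86,-0.01],[0.46,0,-0.86,-0.01],[0.46,0,-0.86,-0.01],[0.46,0,-0.86,-0.01],[0.46,0,-0.86,-0.01],[0.46,0,-0.86,-0.01],[0.45,0,-0.86,-0.01],[0.45,0,-0.86,-0.01]]]
[[[0.45,0,-0.86,-0.01],[0.45,0,-0.86,-0.01],[0.45,0,-0.86,-0.01],[0.45,0,-0.86,-0.01],[0.45,0,-0.86,-0.01],[0.45,0,-0.86,-0.01]]]
```

```bash
python3 -m handwheel '[[[0.46,0,-0.86,0],[0.46,0,-0.86,0],[0.46,0,-0.86,0],[0.46,0,-0.86,0],[0.46,0,-0.86,0],[0.46,0,-0.86,0],[0.46,0,-0.86,0],[0.46,0,-0.86,0],[0.46,0,-0.86,0],[0.46,0,-0.86,0],[0.46,0,-0.86,0],[0.46,0,-0.86,0]]]' >/dev/null
python3 -m handwheel '[[[0.45,0,-0.86,0],[0.45,0,-0.86,0],[0.45,0,-0.86,0],[0.45,0,-0.86,0],[0.45,0,-0.86,0],[0.45,0,-0.86,-0.1],[0,0,0,0],[0,0,0,0],[0,0,0,0]]]'
python3 - <<'E'
from h import *
c=cam("wrist"); cv2.imwrite("pics/w2.png",c["color"][:,:,::-1])
print(proj(c,(.459,-.193,.107)))
crop(c,"pics/w2z.png",220,0,420,200)
np.save("T2.npy",c["T"])
E
```

```text
time_s: 5.3
tcp_pos: [0.4132, -0.246, 0.2139]
ee_rot: [-1.5, 0.547, -0.546]
contact_force: [0.7, 0.4, -0.4]
gripper_width: 0.0909
[322.61170533 121.08399204]
pics/w2z.png scale 3
```

View pics/w2.png

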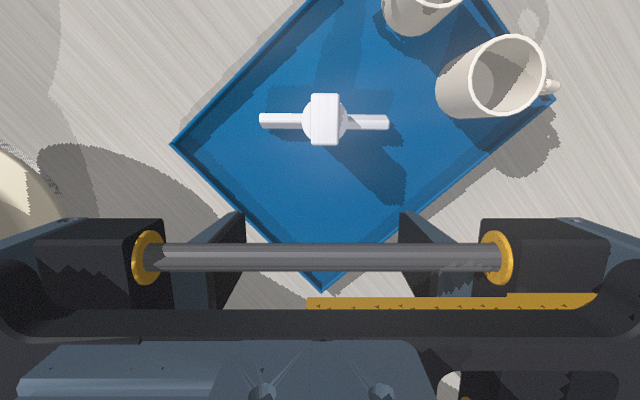

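View pics/w2z.png

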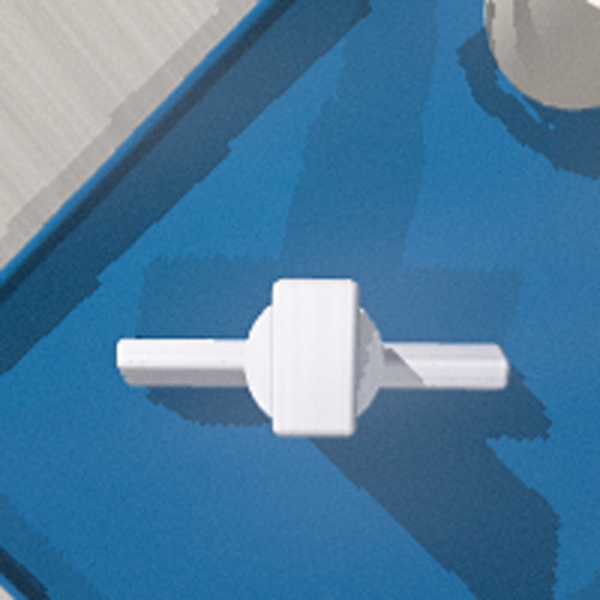

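```bash
python3 - <<'E'
from h import *
c=cam("wrist"); q=toz(c,(325,119.2),.107)
print(q, toz(c,(220+313/3,364/3),.02))
print(np.linalg.norm(toz(c,(220+273/3,119),.107)-toz(c,(220+356/3,119),.107)))
plan(q[:2],-40.4,n=4)
E
```

```text
[ 0.46172628 -0.19292077  0.107     ] [ 0.46154763 -0.1933184   0.02      ]
0.024731614377297772
x ang -39.98 pos [ 0.4133 -0.2458  0.2139] rows 4
[[[0.03,0,0.72,0.03],[0.03,0,0.72,0.03],[0.03,0,0.72,0.03],[0.03,0,0.72,0.03]]]
```

```bash
python3 -m handwheel '[[[0.03,0,0.72,0.05],[0.03,0,0.72,0.05],[0.03,0,0.72,0],[0.03,0.4,0.72,0],[0,0.9,0,0],[0,0.9,0,0],[0,0.9,0,0],[0,0.9,0,0],[0,0.9,0,0],[0,0.6,0,0],[0,0,0,0],[0,0,0,0]]]'
python3 - <<'E'
from h import *
c=cam("wrist"); cv2.imwrite("pics/w3.png",c["color"][:,:,::-1])
c=cam("scene"); crop(c,"pics/s3.png",130,150,330,300)
E
```

```text
time_s: 6.4
tcp_pos: [0.4618, -0.1931, 0.0763]
ee_rot: [-1.499, 0.553, -0.55]
contact_force: [0.7, 0.5, 0.0]
gripper_width: 0.0915
pics/s3.png scale 4
```

View pics/s3.png

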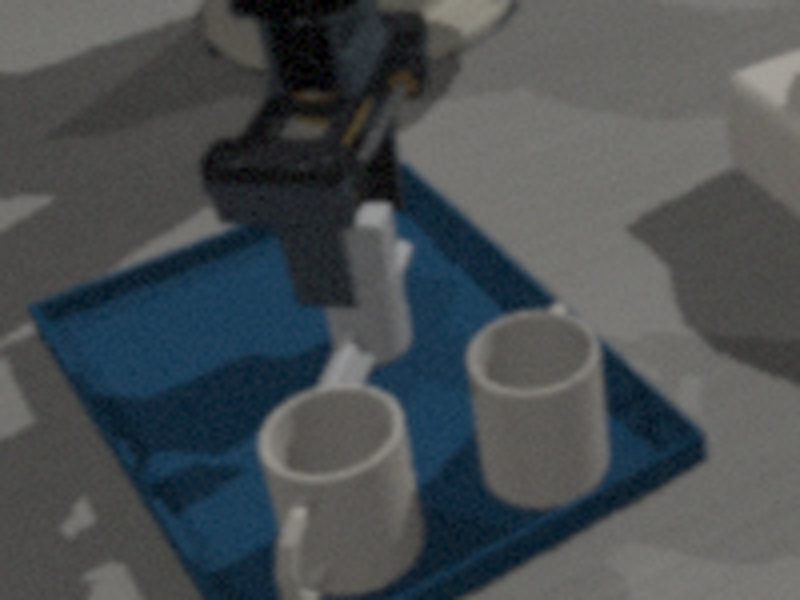

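View pics/w3.png

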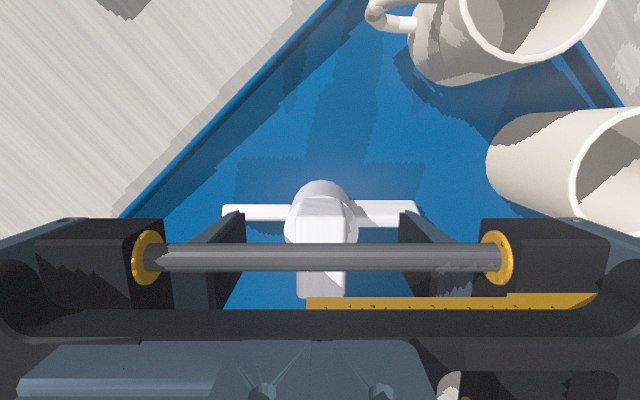

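```bash
python3 -m handwheel '[[[0,0.12,0,0],[0,0,0,0],[0,0,0,0],[0,0,0,0],[0,0,0,0],[0,0,0,0],[0,0,0,0],[0,0,0,0],[0,0,0,0],[0,0,0,0],[0,0,0,0],[0,0,0,0]]]' 1
python3 -c "
from h import *
s=arm.observe();print(s['moment'],s['tau'])"
```

```text
time_s: 7.5
tcp_pos: [0.4619, -0.1938, 0.0733]
ee_rot: [-1.499, 0.553, -0.552]
contact_force: [-0.2, 0.6, -1.1]
gripper_width: 0.0257
[0.00939201 0.1384034  0.06115357] [-7.63040269e-02 -7.55744863e+01 -2.32797593e+01  4.59145114e-02
 -1.49734374e-01 -1.65756937e-03]
```

```bash
python3 -m handwheel '[[[0,-0.2,0,0],[0,-0.4,0,0],[0,-0.6,0,0],[0,-0.8,0,0],[0,-0.9,0,0],[0,-0.9,0,0],[0,-0.9,0,0],[0,-0.9,0,0],[0,-0.7,0,0],[0,-0.4,0,0],[0,0,0,0],[0,0,0,0]]]'
python3 - <<'E'
from h import *
s=arm.observe();print(s["moment"])
c=cam("wrist"); cv2.imwrite("pics/w4.png",c["color"][:,:,::-1])
plan((.556,.2375),-40.4-14,n=24)
E
```

```text
time_s: 8.5
tcp_pos: [0.4619, -0.1939, 0.241]
ee_rot: [-1.499, 0.552, -0.553]
contact_force: [0.1, -0.5, -5.2]
gripper_width: 0.0261
[-0.15055373  0.10603805  0.01717606]
x ang -40.46 pos [ 0.4616 -0.1937  0.2403] rows 24
[[[-0.35,0,0.65,0.15],[-0.35,0,0.65,0.15],[-0.36,0,0.64,0.15],[-0.37,0,0.64,0.15],[-0.37,0,0.63,0.15],[-0.38,0,0.63,0.15],[-0.39,0,0.63,0.15],[-0.39,0,0.62,0.15],[-0.4,0,0.62,0.15],[-0.4,0,0.61,0.15],[-0.41,0,0.61,0.15],[-0.42,0,0.61,0.15]]]
[[[-0.42,0,0.6,0.15],[-0.43,0,0.6,0.15],[-0.43,0,0.59,0.15],[-0.44,0,0.59,0.15],[-0.45,0,0.58,0.15],[-0.45,0,0.58,0.15],[-0.46,0,0.58,0.15],[-0.46,0,0.57,0.15],[-0.47,0,0.57,0.15],[-0.48,0,0.56,0.15],[-0.48,0,0.56,0.15],[-0.49,0,0.55,0.15]]]
```

View pics/w4.png

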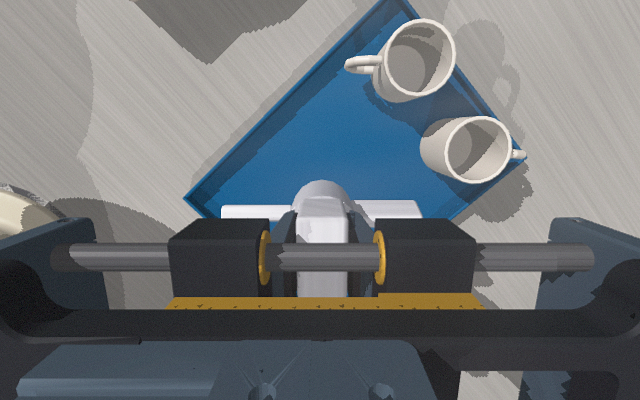

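```bash
python3 -m handwheel '[[[-0.2,0,0.35,0.15],[-0.35,0,0.65,0.15],[-0.36,0,0.64,0.15],[-0.37,0,0.64,0.15],[-0.37,0,0.63,0.15],[-0.38,0,0.63,0.15],[-0.39,0,0.63,0.15],[-0.39,0,0.62,0.15],[-0.4,0,0.62,0.15],[-0.4,0,0.61,0.15],[-0.41,0,0.61,0.15],[-0.42,0,0.61,0.15]]]' >/dev/null
python3 -m handwheel '[[[-0.42,0,0.6,0.15],[-0.43,0,0.6,0.15],[-0.43,0,0.59,0.15],[-0.44,0,0.59,0.15],[-0.45,0,0.58,0.15],[-0.45,0,0.58,0.15],[-0.46,0,0.58,0.15],[-0.46,0,0.57,0.15],[-0.47,0,0.57,0.15],[-0.48,0,0.56,0.15],[-0.48,0,0.56,0.15],[-0.3,0,0.35,0]]]'
python3 - <<'E'
from h import *
plan((.556,.2375),-54)
E
```

```text
time_s: 10.55
tcp_pos: [0.5545, 0.2235, 0.2394]
ee_rot: [-1.443, 0.74, -0.737]
contact_force: [0.3, -0.6, -3.7]
gripper_width: 0.0255
x ang -54.25 pos [0.5545 0.2235 0.2394] rows 1
[[[-0.42,0,0.38,-0.06]]]
```

```bash
python3 -m handwheel '[[[-0.4,0,0.36,0],[0,0,0,0],[0,0,0,0]]]'
python3 - <<'E'
from h import *
for n,b in [("scene",(300,70,460,230)),("top",(170,130,330,290))]:
    c=cam(n); crop(c,f"pics/{n}5.png",*b)
plan((.5556,.237),-54)
E
```

```text
time_s: 10.8
tcp_pos: [0.556, 0.2357, 0.2402]
ee_rot: [-1.443, 0.738, -0.737]
contact_force: [0.6, -0.2, -3.2]
gripper_width: 0.0259
pics/scene5.png scale 3
pics/top5.png scale 3
x ang -54.26 pos [0.556  0.2349 0.2406] rows 1
[[[-0.08,0,0.03,-0.06]]]
```

View pics/scene5.png

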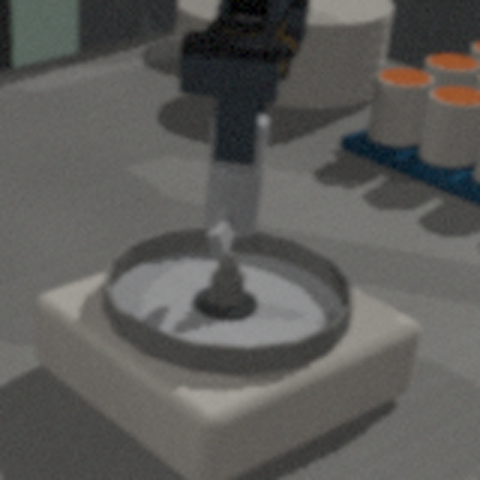

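```bash
python3 -m handwheel '[[[-0.06,0.2,0.03,0],[0,0.2,0,0],[0,0.2,0,0],[0,0.2,0,0],[0,0.2,0,0],[0,0.2,0,0],[0,0,0,0]]]'
python3 -m handwheel '[[[0,0.1,0,0],[0,0.1,0,0],[0,0.1,0,0],[0,0,0,0]]]'
python3 -c "
from h import *
print(arm.observe()['moment']);plan((.5556,.237),-54)"
```

```text
time_s: 11.48
tcp_pos: [0.5555, 0.2369, 0.2096]
ee_rot: [-1.443, 0.74, -0.738]
contact_force: [0.2, -0.7, -4.8]
gripper_width: 0.0258
time_s: 11.82
tcp_pos: [0.5559, 0.237, 0.203]
ee_rot: [-1.442, 0.739, -0.738]
contact_force: [-0.8, -0.3, -5.2]
gripper_width: 0.0259
[-0.04741216  0.14370372  0.0347388 ]
x ang -54.26 pos [0.5559 0.237  0.203 ] rows 1
[[[0,0,-0.01,-0.06]]]
```

```bash
python3 -m handwheel '[[[0,0.1,0,0],[0,0.1,0,0],[0,0,0,0]]]'
python3 -m handwheel '[[[0,0.08,0,0],[0,0.08,0,0],[0,0,0,0]]]'
python3 -c "
from h import *
print(arm.observe()['moment']);plan((.5556,.237),-54)"
```

```text
time_s: 12.07
tcp_pos: [0.5559, 0.237, 0.1979]
ee_rot: [-1.442, 0.739, -0.738]
contact_force: [-0.4, -0.0, -4.8]
gripper_width: 0.0257
time_s: 12.32
tcp_pos: [0.5559, 0.237, 0.194]
ee_rot: [-1.442, 0.739, -0.738]
contact_force: [-0.5, -0.5, -4.8]
gripper_width: 0.0259
[-0.06664776  0.14168825  0.02870206]
x ang -54.26 pos [0.5559 0.237  0.194 ] rows 1
[[[-0.01,0,-0.01,-0.06]]]
```

```bash
python3 -m handwheel '[[[0,0.06,0,0],[0,0.06,0,0],[0,0,0,0]]]'
python3 -m handwheel '[[[0,0.04,0,0],[0,0.04,0,0],[0,0,0,0]]]'
python3 -m handwheel '[[[0,0.03,0,0],[0,0.03,0,0],[0,0,0,0]]]'
python3 -c "
from h import *
print(arm.observe()['moment'])"
```

```text
time_s: 12.57
tcp_pos: [0.5559, 0.237, 0.1911]
ee_rot: [-1.442, 0.739, -0.738]
contact_force: [-0.2, -0.8, -4.5]
gripper_width: 0.0259
time_s: 12.82
tcp_pos: [0.556, 0.2371, 0.1892]
ee_rot: [-1.442, 0.739, -0.739]
contact_force: [0.1, 0.1, -4.5]
gripper_width: 0.0259
time_s: 13.07
tcp_pos: [0.556, 0.2371, 0.1878]
ee_rot: [-1.442, 0.739, -0.739]
contact_force: [-0.1, -0.4, -5.0]
gripper_width: 0.0258
[-0.07058726  0.14482115 -0.03726326]
```

```bash
python3 -m handwheel '[[[0,0.04,0,0],[0,0.04,0,0],[0,0,0,0]]]'
python3 -m handwheel '[[[0,0.04,0,0],[0,0.04,0,0],[0,0,0,0]]]'
python3 -c "
from h import *
print(arm.observe()['moment'])"
```

```text
time_s: 13.32
tcp_pos: [0.5559, 0.2371, 0.1857]
ee_rot: [-1.442, 0.739, -0.738]
contact_force: [0.4, 0.7, -4.0]
gripper_width: 0.0257
time_s: 13.57
tcp_pos: [0.556, 0.237, 0.1837]
ee_rot: [-1.442, 0.739, -0.738]
contact_force: [-0.1, 0.3, -3.8]
gripper_width: 0.0258
[-0.05419757  0.18892946 -0.02609069]
```

```bash
python3 -m handwheel '[[[0,0.06,0,0],[0,0.06,0,0],[0,0.06,0,0],[0,0,0,0]]]'
python3 -m handwheel '[[[0,0.06,0,0],[0,0.06,0,0],[0,0.06,0,0],[0,0,0,0]]]'
python3 -c "
from h import *
print(arm.observe()['moment'])"
```

```text
time_s: 13.9
tcp_pos: [0.5559, 0.237, 0.179]
ee_rot: [-1.442, 0.739, -0.738]
contact_force: [1.2, -0.3, -4.1]
gripper_width: 0.0259
time_s: 14.23
tcp_pos: [0.5559, 0.237, 0.1745]
ee_rot: [-1.442, 0.739, -0.738]
contact_force: [-0.2, 0.5, -4.5]
gripper_width: 0.0259
[-0.14063605  0.11657664 -0.01864507]
```

```bash
python3 -m handwheel '[[[0,0.06,0,0],[0,0.06,0,0],[0,0.06,0,0],[0,0,0,0]]]'
python3 -m handwheel '[[[0,0.06,0,0],[0,0.06,0,0],[0,0.06,0,0],[0,0,0,0]]]'
python3 - <<'E'
from h import *
print(arm.observe()['moment'])
c=cam("scene"); crop(c,"pics/s6.png",300,70,460,230)
E
```

```text
time_s: 14.57
tcp_pos: [0.5559, 0.237, 0.17]
ee_rot: [-1.442, 0.739, -0.738]
contact_force: [0.1, 0.4, -4.3]
gripper_width: 0.0257
time_s: 14.9
tcp_pos: [0.5559, 0.237, 0.1655]
ee_rot: [-1.442, 0.739, -0.738]
contact_force: [0.1, 0.1, -4.7]
gripper_width: 0.0258
[-0.09670147  0.14561932  0.0190084 ]
pics/s6.png scale 3
```

View pics/s6.png

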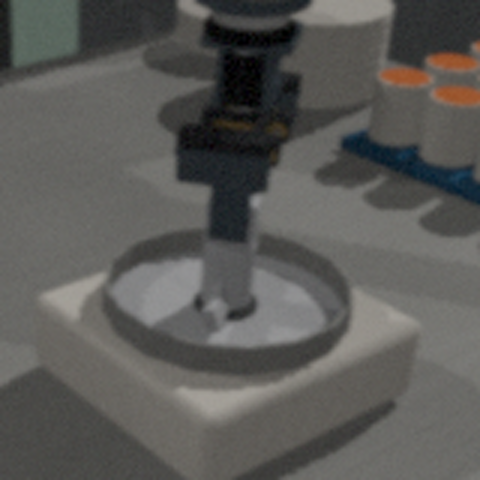

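The paddle is about 3 mm above the collar, and there is no side load. I'll go down the rest in small steps.

```bash
python3 -m handwheel '[[[0,0.05,0,0],[0,0.04,0,0],[0,0,0,0]]]'
python3 -m handwheel '[[[0,0.03,0,0],[0,0,0,0]]]'
python3 -m handwheel '[[[0,0.02,0,0],[0,0,0,0]]]'
```

```text
time_s: 15.2
tcp_pos: [0.556, 0.237, 0.1635]
ee_rot: [-1.442, 0.739, -0.739]
contact_force: [-0.3, 0.5, -4.4]
gripper_width: 0.0262
time_s: 15.37
tcp_pos: [0.556, 0.2371, 0.1628]
ee_rot: [-1.442, 0.739, -0.739]
contact_force: [0.2, 0.5, -4.3]
gripper_width: 0.0261
time_s: 15.53
tcp_pos: [0.5561, 0.2371, 0.1624]
ee_rot: [-1.442, 0.739, -0.739]
contact_force: [-0.7, -0.1, -4.4]
gripper_width: 0.0261
```

```bash
for i in 1; do python3 -m handwheel '[[[0,0.02,0,0],[0,0,0,0]]]'
python3 -m handwheel '[[[0,0.02,0,0],[0,0,0,0]]]'; done
```

```text
time_s: 15.7
tcp_pos: [0.5561, 0.2371, 0.1623]
ee_rot: [-1.441, 0.738, -0.739]
contact_force: [-2.6, -1.1, 2.5]
gripper_width: 0.0258
time_s: 15.87
tcp_pos: [0.5561, 0.2371, 0.1623]
ee_rot: [-1.441, 0.738, -0.739]
contact_force: [-4.2, -0.7, 11.3]
gripper_width: 0.0255
```

```bash
python3 -m handwheel '[[[0,-0.01,0,0],[0,0,0,0.3],[0,0,0,-0.6],[0,0,0,0.3],[0,0,0,0]]]'
python3 -m handwheel '[[[0,0,0,0],[0,0,0,0],[0,0,0,0],[0,0,0,0],[0,0,0,0],[0,0,0,0],[0,0,0,0],[0,0,0,0]]]' 0
python3 - <<'E'
from h import *
c=cam("wrist"); cv2.imwrite("pics/w7.png",c["color"][:,:,::-1])
E
```

```text
time_s: 16.28
tcp_pos: [0.5566, 0.2372, 0.1623]
ee_rot: [-1.44, 0.738, -0.74]
contact_force: [-0.1, -0.8, 5.0]
gripper_width: 0.0258
time_s: 16.95
tcp_pos: [0.556, 0.2371, 0.1617]
ee_rot: [-1.442, 0.739, -0.739]
contact_force: [0.2, 0.2, -0.1]
gripper_width: 0.0764
```

View pics/w7.png

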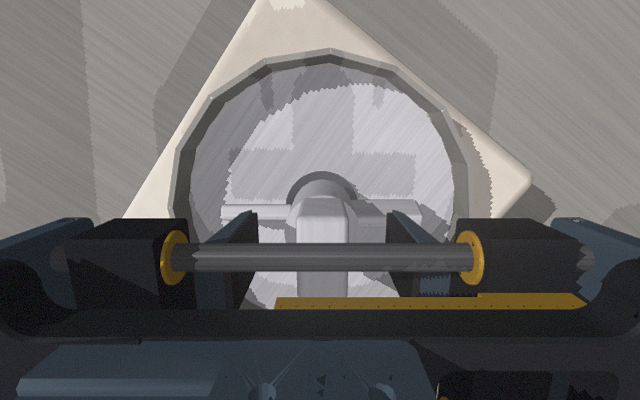

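Released, with both fingers clear of the block. Retreating straight up.

```bash
python3 -m handwheel '[[[0,-0.2,0,0],[0,-0.4,0,0],[0,-0.7,0,0],[0,-0.8,0,0],[0,-0.8,0,0],[0,-0.8,0,0],[0,-0.6,0,0],[0,-0.3,-0.8,0],[0,0,-0.9,0],[0,0,-0.9,0],[0,0,0,0],[0,0,0,0]]]' 0
python3 - <<'E'
from h import *
c=cam("wrist"); cv2.imwrite("pics/w8.png",c["color"][:,:,::-1]); crop(c,"pics/w8z.png",220,0,420,200)
print(proj(c,(.556,.2375,.094)))
c=cam("scene"); crop(c,"pics/s8.png",300,100,440,220)
c=cam("top"); print([ (round(o["confidence"],2),o["xy"]) for o in arm.silhouettes("top","mug_a")])
E
```

```text
time_s: 18.0
tcp_pos: [0.503, 0.1987, 0.278]
ee_rot: [-1.441, 0.738, -0.74]
contact_force: [-0.1, 0.6, -0.8]
gripper_width: 0.091
pics/w8z.png scale 3
[320.9683875  126.41648297]
pics/s8.png scale 5
[(0.76, [429.7, 188.7]), (0.64, [389.4, 191.5]), (0.61, [231.0, 213.2])]
```

View pics/w8.png

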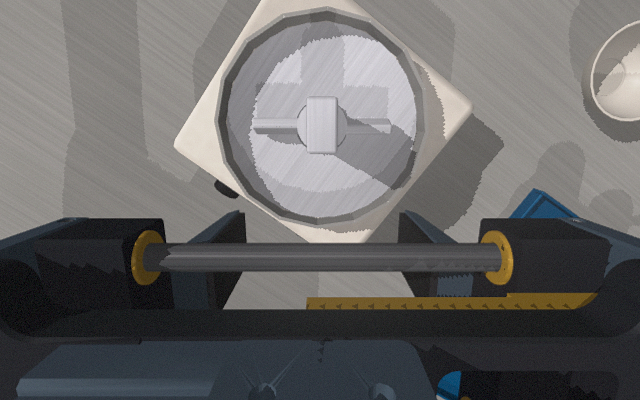

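View pics/s8.png

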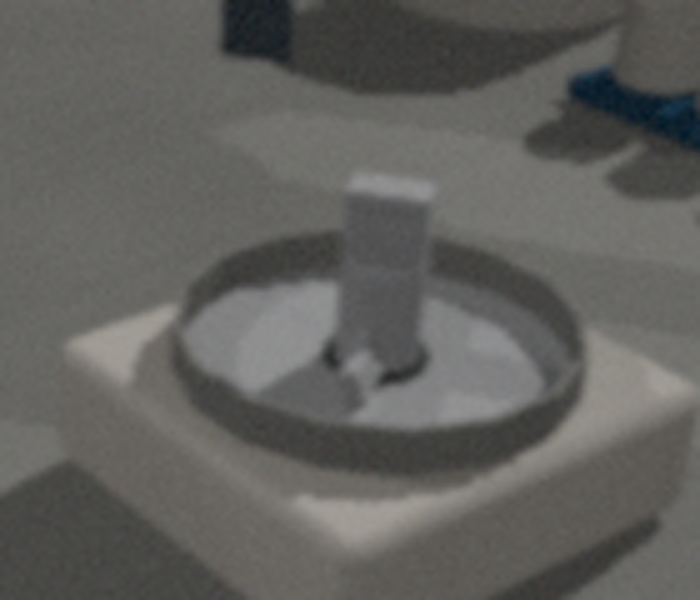

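The paddle stands upright and centred on the collar at about (322,125), and the gripper is clear of it. The mugs haven't moved.

```bash
python3 -c "
from bench import arm
print(arm.hand_in())"
```

```text
the job is handed in; nothing more can be done
None
```

The paddle is fully home on the drive shaft and released. I handed the job in at about 18 s of the 64 s allowed.

- **Fitting:** I read the shaft's tooth angle from a wrist picture taken straight above it, about 6° (mod 60°). I turned the paddle by 14° to match while carrying it over. The teeth then slid in with no felt contact, so there was no need to rock them in. I made only a ±1° rock once it was seated, while still holding it.
- **Seating:** The paddle met the collar at TCP height 0.1623 m, exactly where the grasp height predicted. The press peaked at about 16 N net of the paddle's weight, below the 40 N limit, and I eased it to about 9 N before letting go.
- **Last checks:** The pictures show the paddle upright and centred on the collar, with the gripper open and clear. Force readings are about zero after release. Both mugs are within about 1 to 2 pixels of where they were at the start.
- **Disagreement:** The top and wrist cameras differed by about 2 mm on the paddle and shaft positions. I used the wrist camera's values, and the unloaded insertion agreed with them.

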